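Build up the cutter stack on the spindle arbor

ROBOT

A 7-joint arm with a two-finger parallel gripper is mounted at the origin on a cart in front of the work surface, level with it; the furniture and walls round the work are solid. World frame = base frame: x ahead of the robot, y to its left, z up, the work surface at z = 0. Lengths are in m, angles in rad, forces in N, time in s.
With the tool pointing down it reaches from about 0.425 to 0.925 m from the base axis. Payload 6.8 kg.
Tool frame: the origin (TCP) lies at the very end of the fingers, on their centre line; the grasp point (between the pads) lies 19 mm behind it; z points along the fingers, y is the line along which they close (so a half turn about z gives the same grasp; the last joint's range is limited). The gripper opens to 85 mm and grips with 20 to 120 N. Pads are 22 mm wide; open, the fingers measure 114 mm over their backs; the gripper's body (76 mm by 85 mm) begins 54 mm behind the grasp point. The pads swing forward as they close: fully open they stand 13 mm farther back than shut.
Start: joints at [-1.428, 0.477, 0.022, 1.555, -0.011, 1.109, -0.083], TCP at [0.168, 0.654, 0.231] pointing down, gripper open.
Joint ranges: [-2.96, 2.96], [-0.34, 2.1], [-1.41, 1.46], [0.24, 2.44], [-1.37, 4.51], [0.17, 1.92], [-2.96, 2.96]. Speed limits (rad/s): [2.39, 2.39, 3.14, 3.14, 3.14, 3.14, 3.14].

INTERFACE

Orientations are given as a unit quaternion [w, x, y, z].
In Python, from station import bot gives the robot as it stands. The module is installed in compiled form; this text tells all that it offers.
- The arm moves only by the shell command python3 -m jog 'ROWS' [OPENING] [FORCE]. ROWS is JSON, a list of rows, each a list of 4 numbers: the shift along the tool's x, y, z in cm, then the turn about the tool's z in rad. In form: [[x, y, z, spin], ...]. A call has 1 to 20 rows; each row is the pose to reach, as a shift and turn from the pose commanded when the call began, along the tool's axes at that moment; what a row does not reach only later rows make up. A row lasts 1/12 s, in which the tool goes at most 41.7 mm and 7.16 degrees, less where a joint would pass 70% of its speed; a pose out of reach is approached as far as the arm can. A call with a gripper value outside its range is refused whole. OPENING is the closure, from -1 (fully open) to 1 (shut), set as the call begins (- or left out, the last holds). The fingers move at their own pace and stop on an object; FORCE is the grip in N (left out, the last holds). Time passes only in rows, so rows that repeat a pose let the fingers close. It gives the time, the measured TCP pose, the force, the opening and the grip force at its end, in the units of the state.
- bot.get_obs(): the state, without advancing time (a new reading comes with each control period).
- bot.read_camera(name): name is "scene" or "top" or "wrist"; returns a dict with "pixels" (400x640x3 uint8, red, green, blue), "depth" (400x640 float32, m along the optical axis (not along the pixel's ray), 0 where there is no reading), "fovy" (degrees; the focal length in pixels is half the picture's height over the tangent of half this angle, whatever the lens; pixels are square), "cx", "cy" (the principal point, pixels), "pose" (4x4, takes a point from camera to world coordinates). Camera axes: x right, y down, z forward; pixel columns grow to the right and rows downward; lengths in m; the calibration is good to about 2 mm. A picture is of the moment at which its call begins.
- bot.hand_in(): hands the job in; it is judged then, once.
The state is a dict: "t": time; "q": joint angles; "joint_vel": joint speeds; "joint_torque": joint torques, N m; "eef_pos": TCP position; "tool_rot": TCP orientation; "contact_force": force on the tool from outside, world axes, zero at the start; "torque": the same for the moment, N m; "gripper_width": opening from 0.0 (shut) to 1.0 (fully open); "grasp_force": force on a finger pad.
Only numpy, scipy, OpenCV 4.12 (cv2) and the standard library are available. Lean on these libraries where they do the work, as an engineer would, in place of code of your own. Each camera call takes 0.05 s, during which the arm holds its last target. There are 200 camera calls.

TASK

Dress the upright spindle arbor for the door-frame cut: slide onto it, from the bottom up, the brass spacer, the red profile cutter (hub up), the ball bearing, the blue slot cutter (hub up) and last the black clamping collar (I will tighten it myself), each resting fully down on the one below. Leave the pencil, the screwdriver and the hex key lying where they are.

Things in the scene. Friction and masses are not known exactly. Their poses are not given: they have to be found in the camera images.
- arbor_stand: Grey cast tool stand fixed to the bench, base 108 x 84 x 12 mm with a round boss, carrying an upright steel arbor. Origin: underside of the base, straight below the arbor's axis; z up. The arbor's shoulder, a flat flange 56 mm across that the stack stands on, is 34 mm up. Seated undersides: 34 (spacer), 44 (red cutter), 59 (bearing), 68 (blue cutter), 82 mm (collar) above the origin.
- arbor_tip (a point): The tip of the bright steel arbor, on its axis, 96 mm above the bench and 62 mm above the shoulder. From the shoulder the arbor is 23 mm thick for 54 mm, then a cone narrows to 9 mm at the tip. Parts have 2.5 mm of play all round on it and slide down freely once over the nose.
- spacer: Brass spacer ring, 50 mm outside diameter, 10 mm high; first and lowest in the stack. Origin at the centre of its underside, z up along its bore; it lies flat on the bench, right way up, in any yaw. Bore 28 mm, right through.
- profile_cutter: Red cutter with three thick wings 78 mm across the tips; wings and body are the lowest 7 mm, above them a round red hub of 46 mm diameter and 8 mm height to hold it by; 15 mm high in all. Origin at the centre of its underside, z up along its bore; it lies flat on the bench, right way up, in any yaw. Bore 28 mm, right through.
- bearing: Ball bearing: bright steel ring, with a black seal between its races, 54 mm outside diameter, 9 mm high. Origin at the centre of its underside, z up along its bore; it lies flat on the bench, right way up, in any yaw. Bore 28 mm, right through.
- slot_cutter: Blue cutter with four thin wings 88 mm across the tips; wings and body are the lowest 5 mm, above them a round blue hub of 46 mm diameter and 9 mm height to hold it by; 14 mm high in all. Origin at the centre of its underside, z up along its bore; it lies flat on the bench, right way up, in any yaw. Bore 28 mm, right through.
- collar: Black split clamping collar, 52 mm outside diameter, 11 mm high, with a bright slit line; last and uppermost in the stack. Origin at the centre of its underside, z up along its bore; it lies flat on the bench, right way up, in any yaw. Bore 28 mm, right through.
- pencil: Yellow flat carpenter's pencil, 160 x 14 x 8 mm, lying loose on the bench; bystander. Origin at the centre of its underside, long axis y.
- screwdriver: Screwdriver with a blue handle, 180 x 29 x 28 mm, lying loose on the bench; bystander. Origin under its middle, long axis y.
- hex: Black L-shaped hex key, 104 x 34 x 9 mm, lying loose on the bench; bystander. Origin under its middle, long axis y.
Things that resemble listed ones, but are neither listed nor needed, are in the scene too. There is more than one size of the slot_cutter; the job needs the largest.

How it is judged:
By the outcome, as a careful person would: the job done as asked, in the order asked, and still so for the second after the job is handed in, with the robot touching nothing.
It also fails if it takes over 109 s, if anything falls off the work surface, if the arm or the gripper's body presses on something with over 40 N, if the wrist force passes 120 N, or if a joint passes its speed limit or range.

## Working session

There is one attempt and no reset: what is moved stays moved. The work goes in short steps, Python scripts to look and compute and a shell command to move; the robot and the scene stay as the last step left them, time stands still between calls to the robot, and variables do not carry over. Pictures are saved under pics/ and viewed, at most 14 in all, crops included, and the job is handed in when it is done.

```bash
mkdir -p pics; cat > h.py <<'E'
import numpy as np,cv2
from station import bot
def cam(n):
    d=bot.read_camera(n); d['f']=200/np.tan(np.radians(d['fovy'])/2); return d
def save(d,n): cv2.imwrite('pics/'+n,cv2.cvtColor(d['pixels'],cv2.COLOR_RGB2BGR))
def pts(d):
    v,u=np.mgrid[:400,:640]; z=d['depth']
    p=np.stack([(u-d['cx'])/d['f']*z,(v-d['cy'])/d['f']*z,z,np.ones_like(z)],-1)
    return (p@np.array(d['pose']).T)[...,:3]
E
python3 - <<'E'
from h import *
for n in('top','scene'):
    d=cam(n);save(d,n+'.png');print(n,d['f'],d['cx'],d['cy'],np.round(d['pose'],3).tolist())
    np.savez(n,p=pts(d),c=d['pixels'])
o=bot.get_obs();print(o['t'],o['eef_pos'],o['tool_rot'],o['gripper_width'])
E
```

```text
top 512.1847924967885 328.74936412132433 201.04678106186108 [[0.015, -0.997, 0.081, 0.411], [-1.0, -0.013, 0.018, -0.077], [-0.017, -0.081, -0.997, 1.312], [0.0, 0.0, 0.0, 1.0]]
scene 362.4633841505496 317.6348483008177 198.78647112904326 [[-0.66, -0.422, 0.622, 0.006], [-0.751, 0.345, -0.563, 0.42], [0.023, -0.838, -0.545, 0.542], [0.0, 0.0, 0.0, 1.0]]
0.1 [0.16738519 0.65336907 0.23039935] [-4.41059473e-05  1.25050063e-01  9.92150080e-01 -8.35562710e-04] 1.0027336563456533
```

View pics/top.png

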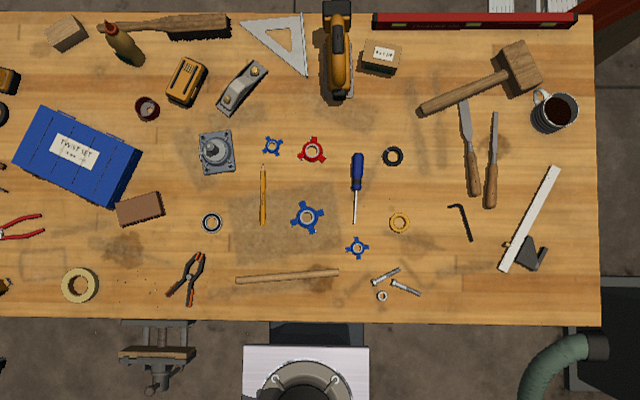

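View pics/scene.png

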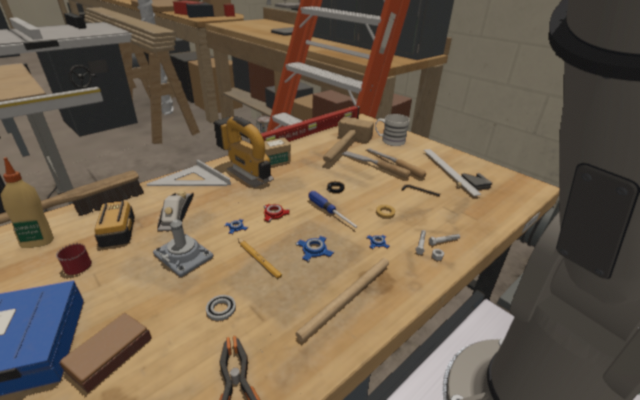

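The top view shows these candidates:
- **Blue cutters:** (307,217) is the largest. (272,146) and (357,247) are small decoys.
- **Brass:** the spacer is the ring at (399,222). The tape roll at (80,285) and the nut at (382,296) are not it.
- **Single candidates:** red cutter (312,150), bearing (212,222), collar (392,156), and the arbor stand at (216,152).

Next I'll measure these from both cameras.

```bash
python3 - <<'E'
from h import *
seeds=dict(spacer=(399,222),red=(312,150),bearing=(212,222),blue=(307,217),blueS1=(272,146),blueS2=(357,247),collar=(392,156))
T=np.load('top.npz');S=np.load('scene.npz');P=T['p'];Q=S['p'].reshape(-1,3);Q=Q[np.isfinite(Q).all(1)]
bench=P[180:260,240:420,2];print('bench z top',np.median(bench))
def fit(A,xy):
    for _ in range(3):
        k=(np.hypot(*(A[:,:2]-xy).T)<.055)&(A[:,2]>.004)&(A[:,2]<.05); B=A[k]
        if len(B)<8: return None
        c,r=cv2.minEnclosingCircle(B[:,:2].astype(np.float32)); xy=np.array(c)
    return np.round([*c,r,np.percentile(B[:,2],90)],4),len(B),np.round(B[:,:2].mean(0),4)
for n,(u,v) in seeds.items():
    xy=P[v-3:v+4,u-3:u+4,:2].reshape(-1,2).mean(0)
    print(n,fit(P.reshape(-1,3),xy),'| scene',fit(Q,xy))
for n,A in(('top',P.reshape(-1,3)),('scene',Q)):
    xy=P[152,216,:2];k=(np.hypot(*(A[:,:2]-xy).T)<.08)&(A[:,2]>.005);B=A[k]
    for lo,hi in((.004,.02),(.028,.04),(.045,.085),(.085,.105)):
        C=B[(B[:,2]>lo)&(B[:,2]<hi)]
        if len(C)>2:
            c,r=cv2.minEnclosingCircle(C[:,:2].astype(np.float32)); print(n,lo,len(C),np.round(c,4),round(r,4),np.round(C.mean(0),4),C[:,2].max())
im=cv2.cvtColor(T['c'],cv2.COLOR_RGB2BGR)[110:275,170:430]
cv2.imwrite('pics/crop.png',cv2.resize(im,None,fx=3,fy=3,interpolation=cv2.INTER_CUBIC))
E
```

```text
bench z top -0.0009359301463511827
spacer (array([ 0.4647, -0.2338,  0.0529,  0.013 ]), 225, array([ 0.4647, -0.2325])) | scene (array([ 0.4642, -0.2315,  0.0256,  0.0109]), 151, array([ 0.4631, -0.2298]))
red (array([ 0.6495, -0.0063,  0.0533,  0.0172]), 357, array([ 0.6444, -0.0069])) | scene (array([ 0.6451, -0.0072,  0.0404,  0.0154]), 270, array([ 0.6398, -0.0042]))
bearing (array([0.4596, 0.2477, 0.0531, 0.0113]), 279, array([0.4583, 0.2467])) | scene (array([0.4567, 0.247 , 0.0272, 0.0097]), 458, array([0.4557, 0.2477]))
blue (array([0.4759, 0.0021, 0.0544, 0.0161]), 365, array([0.4745, 0.0021])) | scene (array([0.4745, 0.0037, 0.0449, 0.0145]), 401, array([0.4707, 0.007 ]))
blueS1 (array([0.6583, 0.0966, 0.0549, 0.0119]), 146, array([0.6584, 0.096 ])) | scene (array([0.6283, 0.0993, 0.0504, 0.0101]), 129, array([0.6387, 0.1023]))
blueS2 (array([ 0.4005, -0.1242,  0.0541,  0.0111]), 145, array([ 0.3976, -0.1249])) | scene (array([ 0.3961, -0.1235,  0.0263,  0.0098]), 95, array([ 0.3971, -0.1247]))
collar (array([ 0.6292, -0.2163,  0.0536,  0.014 ]), 250, array([ 0.6319, -0.2143])) | scene (array([ 0.6339, -0.2136,  0.0266,  0.0118]), 137, array([ 0.6317, -0.2132]))
top 0.004 707 [0.6294 0.2329] 0.0759 [0.6358 0.2339 0.0125] 0.019980310562351056
top 0.028 330 [0.6354 0.2423] 0.039 [0.635  0.2336 0.0332] 0.03943887220731068
top 0.045 43 [0.6394 0.2371] 0.0126 [0.635  0.2311 0.0675] 0.08487317495751223
top 0.085 71 [0.639  0.2379] 0.012 [0.638  0.2373 0.0921] 0.09931445137813344
scene 0.004 709 [0.6386 0.2381] 0.0661 [0.6122 0.2446 0.0126] 0.019987452196955413
scene 0.028 352 [0.633  0.2438] 0.0361 [0.6304 0.2416 0.0331] 0.03998150244511178
scene 0.045 181 [0.638  0.2385] 0.0116 [0.6314 0.2403 0.0657] 0.08481376202010332
scene 0.085 79 [0.637  0.2391] 0.0111 [0.6347 0.2394 0.0912] 0.09692183212600147
```

View pics/crop.png

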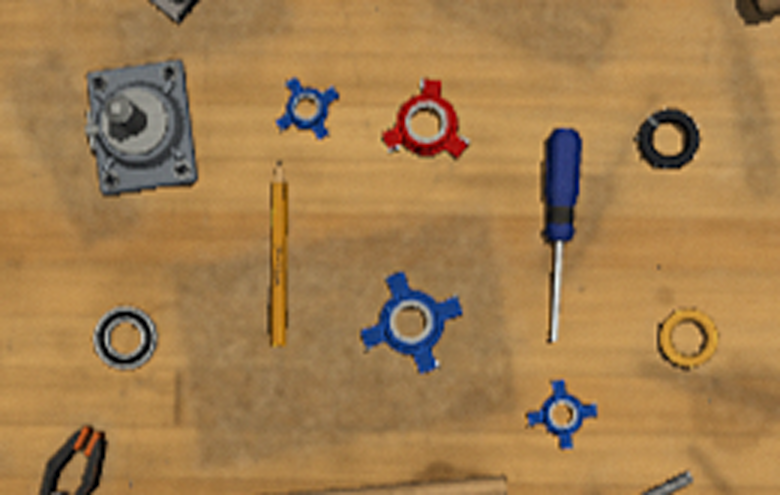

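The crop confirms the choices: the largest blue cutter is at crop (410,320), with both other blue ones clearly smaller. Red is at (426,120), brass at (688,337), bearing at (125,337), collar at (668,138) and arbor tip at (122,108). I'll work out the moves next.

```bash
cat > go.py <<'E'
import sys,numpy as np
from scipy.spatial.transform import Rotation as R
from station import bot
# usage: go.py x y z [yawdeg of tool y in world, default 90] ; several targets separated by /
o=bot.get_obs();p=np.array(o['eef_pos']);q=o['tool_rot'];M=R.from_quat([q[1],q[2],q[3],q[0]]).as_matrix()
print('t',round(o['t'],2),'pos',np.round(p,4),'tilt',np.round(M[:,2],3),'w',round(o['gripper_width'],3),'F',np.round(o['contact_force'],1),'g',round(o['grasp_force'],1))
for s in ' '.join(sys.argv[1:]).split('/'):
    a=[float(x) for x in s.split()]
    if len(a)<3: continue
    yaw=a[3] if len(a)>3 else 90
    cur=np.degrees(np.arctan2(M[1,1],M[0,1])); d=(yaw-cur+90)%180-90
    print(s,'->',np.round(M.T@(np.array(a[:3])-p)*100,2),'spin',round(-np.radians(d),3))
E
python3 go.py .46 .28 .2 / .4645 -.232 .15
```

```text
t 0.1 pos [0.1674 0.6534 0.2304] tilt [-0.    -0.002 -1.   ] w 1.003 F [-0.5  0.7 -0.6] g 0.0
.46 .28 .2  -> [-37.61 -28.9    3.09] spin -0.251
 .4645 -.232 .15 -> [-50.75 -78.38   8.18] spin -0.251
```

```bash
python3 -m jog '[[-6,-4.5,0.5,-0.1],[-12,-9,1,-0.2],[-18,-13.5,1.5,-0.25],[-24,-18,2,-0.25],[-30,-22.5,2.5,-0.25],[-34,-26,3,-0.25],[-37,-29,4,-0.25],[-39,-34,4,-0.25],[-40,-38,5,-0.25],[-41,-42,5,-0.25],[-42,-46,6,-0.25],[-43,-50,6,-0.25],[-44,-54,7,-0.25],[-45,-58,7,-0.25],[-46,-62,8,-0.25],[-47,-66,8,-0.25],[-48,-70,8,-0.25],[-49,-74,8.2,-0.25],[-50.7,-78.4,8.2,-0.25],[-50.7,-78.4,8.2,-0.25]]' -1 40; python3 go.py .4645 -.232 .15
```

```text
t: 1.77
eef_pos: [0.4539, -0.0989, 0.1574]
tool_rot: [-0.0, 0.0, 1.0, 0.0]
contact_force: [0.6, 0.3, -0.2]
gripper_width: 0.998
grasp_force: 0.0
t 1.77 pos [ 0.4539 -0.0989  0.1574] tilt [-0.  0. -1.] w 0.998 F [ 0.6  0.3 -0.2] g 0.0
.4645 -.232 .15 -> [ -1.07 -13.31   0.74] spin -0.0
```

```bash
python3 -m jog '[[-1,-4,0.4,0],[-1,-8,0.7,0],[-1,-12,0.7,0],[-1.1,-13.3,0.7,0],[-1.1,-13.3,0.7,0],[-1.1,-13.3,0.7,0]]'; python3 go.py .4645 -.232 .15; python3 - <<'E'
from h import *
d=cam('wrist');save(d,'w1.png');p=pts(d);np.savez('w1',p=p,c=d['pixels'],d=d['depth']);print(np.round(d['pose'],3).tolist(),d['f'],d['cx'],d['cy'])
E
```

```text
t: 2.27
eef_pos: [0.4648, -0.2304, 0.1502]
tool_rot: [-0.0, 0.001, 1.0, 0.0]
contact_force: [0.2, 0.7, 0.1]
gripper_width: 1.001
grasp_force: 0.0
t 2.27 pos [ 0.4648 -0.2304  0.1502] tilt [-0.001  0.    -1.   ] w 1.001 F [0.2 0.7 0.1] g 0.0
.4645 -.232 .15 -> [ 0.03 -0.16  0.02] spin -0.003
[[0.003, 0.965, 0.261, 0.399], [1.0, -0.003, -0.0, -0.23], [0.0, 0.261, -0.965, 0.292], [0.0, 0.0, 0.0, 1.0]] 299.6824777229346 324.6884503379391 202.09581908210757
```

View pics/w1.png

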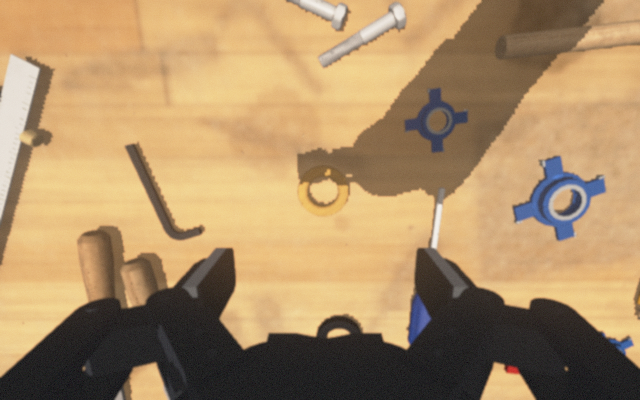

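```bash
cat > m.py <<'E'
# measure a ring in the wrist view: m.py x y hmin hmax rmax
import sys
from h import *
x,y,lo,hi,r=map(float,sys.argv[1:6])
d=cam('wrist');p=pts(d);A=p.reshape(-1,3)
if len(sys.argv)>6: save(d,sys.argv[6])
xy=np.array([x,y])
k0=(np.hypot(*(A[:,:2]-xy).T)<.12)&(A[:,2]<.02)&(A[:,2]>-.02);b=np.median(A[k0&(np.hypot(*(A[:,:2]-xy).T)>.05),2])
for _ in range(4):
    k=(np.hypot(*(A[:,:2]-xy).T)<r)&(A[:,2]-b>lo)&(A[:,2]-b<hi);B=A[k]
    c,rr=cv2.minEnclosingCircle(B[:,:2].astype(np.float32));xy=np.array(c)
print('bench',round(b,4),'n',len(B),'circle',np.round(c,4),round(rr,4),'mean',np.round(B.mean(0),4),'bbox mid',np.round((np.percentile(B[:,:2],1,0)+np.percentile(B[:,:2],99,0))/2,4),'top',np.round(np.percentile(B[:,2],[50,95]),4))
E
python3 m.py .4645 -.232 .006 .02 .032
python3 - <<'E'
from h import *
p=np.load('w1.npz');A=p['p'];D=p['d']
for u,v in((225,252),(228,262),(425,252),(432,262),(323,325)):print(u,v,np.round(A[v,u],4),D[v,u])
E
```

```text
bench -0.0015 n 1342 circle [ 0.4658 -0.2326] 0.0252 mean [ 0.4649 -0.2326  0.0092] bbox mid [ 0.4652 -0.2326] top [0.0094 0.0106]
225 252 [ 0.4538 -0.2737  0.1725] 0.12985039
228 262 [ 0.4595 -0.2734  0.1708] 0.13303544
425 252 [ 0.4542 -0.187   0.1725] 0.12995437
432 262 [ 0.4541 -0.1874  0.1822] 0.12050764
323 325 [ 0.6176 -0.2328  0.0069] 0.33244812
```

```bash
python3 -m jog '[[0,-0.2,4,0],[0,-0.2,8,0],[-0.1,-0.2,12,0],[-0.1,-0.2,14,0],[-0.1,-0.2,15.2,0],[-0.1,-0.2,15.2,0]]' -1 40 && python3 -m jog '[[0,0,0,0],[0,0,0,0],[0,0,0,0],[0,0,0,0],[0,0,0,0],[0,0,0,0],[0,0,0,0],[0,0,0,0]]' 1 40;  python3 go.py .638 .238 .13
```

```text
t: 2.87
eef_pos: [0.4651, -0.2298, -0.0035]
tool_rot: [-0.002, -0.001, 1.0, 0.001]
contact_force: [0.3, 0.4, 0.9]
gripper_width: 1.005
grasp_force: 0.0
t: 3.53
eef_pos: [0.4676, -0.2323, 0.0006]
tool_rot: [0.002, 0.001, 1.0, -0.0]
contact_force: [-2.0, 0.9, 7.5]
gripper_width: 0.554
grasp_force: 39.9
t 3.53 pos [ 0.4676 -0.2323  0.0006] tilt [ 0.003 -0.    -1.   ] w 0.554 F [-2.   0.9  7.5] g 39.9
.638 .238 .13 -> [-17.03  47.05 -12.91] spin -0.001
```

```bash
python3 -m jog '[[0,0,-2,0],[0,0,-5,0],[0,0,-9,0],[0,3,-13,0],[-1,7,-15,0],[-2,11,-15,0],[-3,15,-15,0],[-4,19,-15,0],[-5,23,-15,0],[-6,27,-15,0],[-7,31,-15,0],[-8,35,-15,0],[-9,39,-15,0],[-9,43,-15,0],[-9,46,-15,0],[-9,47,-15,0],[-9,47,-15,0],[-9,47,-15,0]]';  python3 go.py .638 .238 .13; cat > arb.py <<'E'
import sys
from h import *
d=cam('wrist');p=pts(d);A=p.reshape(-1,3);save(d,sys.argv[1])
xy=np.array([.638,.238]);B=A[np.hypot(*(A[:,:2]-xy).T)<.06]
for lo,hi in((.004,.012),(.025,.04),(.04,.08),(.08,.088),(.088,.1)):
    C=B[(B[:,2]>lo)&(B[:,2]<hi)]
    if len(C)>5:
        c,r=cv2.minEnclosingCircle(C[:,:2].astype(np.float32));print(lo,len(C),np.round(c,4),round(r,4),np.round(C.mean(0),4),'max',C[:,2].max())
E
python3 arb.py w2.png
```

```text
t: 5.03
eef_pos: [0.5565, 0.2379, 0.1492]
tool_rot: [0.0, -0.0, 1.0, -0.0]
contact_force: [-0.7, -0.1, -0.2]
gripper_width: 0.555
grasp_force: 42.4
t 5.03 pos [0.5565 0.2379 0.1492] tilt [ 0.001 -0.    -1.   ] w 0.555 F [-0.7 -0.1 -0.2] g 42.4
.638 .238 .13 -> [-8.14  0.    1.93] spin 0.0
0.004 724 [0.6457 0.2395] 0.0544 [0.6386 0.2401 0.0112] max 0.011999558146052247
0.025 1322 [0.6402 0.244 ] 0.0384 [0.624  0.2382 0.031 ] max 0.039944010542870834
0.04 67 [0.6399 0.2383] 0.0115 [0.6341 0.2389 0.0742] max 0.07998982539615801
0.08 198 [0.6403 0.2383] 0.0121 [0.6327 0.2381 0.0849] max 0.0879974954238445
0.088 518 [0.6398 0.2382] 0.0114 [0.6376 0.2384 0.0921] max 0.09746255604584134
```

View pics/w2.png

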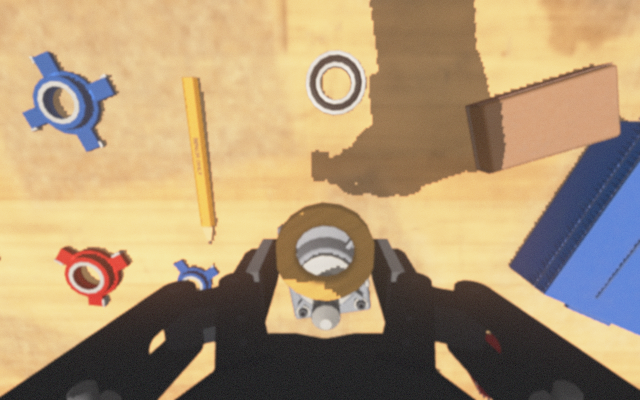

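```bash
cat > held.py <<'E'
# held part: points near underside height; held.py height dia_mm
import sys
from h import *
h,dia=float(sys.argv[1]),float(sys.argv[2])
t=np.array(bot.get_obs()['eef_pos']);d=cam('wrist');A=pts(d).reshape(-1,3)-t
L=[]
k=(np.hypot(A[:,0],A[:,1])<.03)&(A[:,2]>-.004)&(A[:,2]<.03);B=A[k]
top=np.percentile(B[:,2],80);C=B[(abs(B[:,2]-top)<.0025)&(abs(B[:,1])<dia/2000*.7)]
# fit circles: outer front edge (min x per y bin)
ys=np.arange(-.016,.0161,.002);e=[]
for y in ys:
    q=C[abs(C[:,1]-y)<.0012]
    if len(q)>4: e.append((y,np.percentile(q[:,0],1)))
e=np.array(e);xc=e[:,1]+np.sqrt((dia/2000)**2-e[:,0]**2)
print('TCP',np.round(t,4),'top rel',round(top,4),'underside rel',round(top-h,4),'xc rel',np.round(np.median(xc),4),np.round(xc,4))
E
python3 held.py .010 50; python3 go.py .6395 .2383 .1
```

```text
TCP [0.5568 0.2364 0.1492] top rel 0.0097 underside rel -0.0003 xc rel -0.0019 [-0.0019 -0.0019 -0.0021 -0.0022 -0.0022 -0.0022 -0.0018 -0.0024 -0.0021
 -0.0019 -0.0019 -0.0021 -0.0024 -0.0018 -0.0018 -0.0019 -0.0017]
t 5.13 pos [0.557  0.2357 0.1491] tilt [ 0.001 -0.001 -1.   ] w 0.556 F [0.9 0.2 0.1] g 42.4
.6395 .2383 .1 -> [-8.25  0.29  4.91] spin -0.003
```

```bash
python3 -m jog '[[-3,0,0,0],[-6,0.1,1,0],[-8,0.1,2,0],[-8.5,0.1,2.5,0],[-8.5,0.1,3,0],[-8.5,0.1,3,0],[-8.5,0.1,3.5,0],[-8.5,0.1,4.5,0],[-8.5,0.1,5.5,0],[-8.5,0.1,6.5,0],[-8.5,0.1,6.5,0]]';  python3 go.py .6415 .2383 .04;python3 held.py .010 50;python3 arb.py w3.png
```

```text
t: 6.05
eef_pos: [0.6401, 0.2387, 0.0809]
tool_rot: [-0.001, 0.0, 1.0, -0.001]
contact_force: [0.3, -0.8, -0.6]
gripper_width: 0.55
grasp_force: 42.3
t 6.05 pos [0.6401 0.2387 0.0809] tilt [-0.003 -0.001 -1.   ] w 0.55 F [ 0.3 -0.8 -0.6] g 42.3
.6415 .2383 .04 -> [-0.15 -0.04  4.09] spin -0.0
TCP [0.6401 0.2387 0.0809] top rel 0.0115 underside rel 0.0015 xc rel -0.0016 [-0.0017 -0.0013 -0.0017 -0.0016 -0.0016 -0.0012 -0.0007 -0.0018 -0.0018
 -0.0014 -0.0007 -0.0011 -0.0015 -0.0022 -0.0011 -0.0017 -0.0018]
0.004 2903 [0.6329 0.2374] 0.0564 [0.6065 0.2336 0.0109] max 0.011998706066319281
0.025 3395 [0.6404 0.2436] 0.0389 [0.626  0.2404 0.0304] max 0.03542045890864087
0.04 225 [0.6376 0.2387] 0.0112 [0.6318 0.2388 0.0743] max 0.0799734097409048
0.08 926 [0.6378 0.2378] 0.0284 [0.6334 0.2383 0.0855] max 0.08799873426426719
0.088 7012 [0.6343 0.2386] 0.0374 [0.637  0.2386 0.0913] max 0.099997353461992
```

View pics/w3.png

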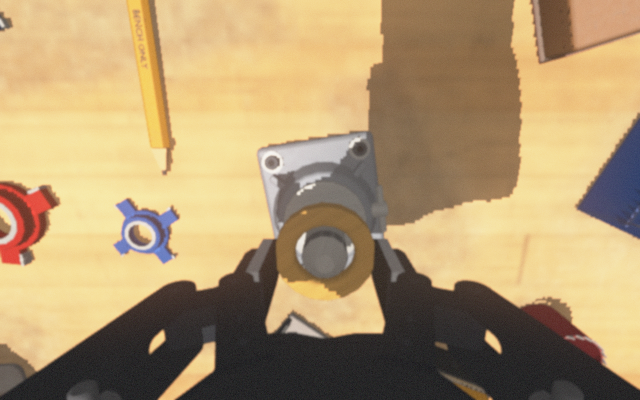

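The spacer at (325,250) is around the arbor, with the tip at (325,255) roughly centred in the bore and no force showing. I'll lower it further, then release.

```bash
python3 -m jog '[[0,0,1,0],[0,0,2,0],[0,0,3,0],[0,0,3.8,0],[0,0,4.2,0],[0,0,4.2,0]]' && python3 -m jog '[[0,0,0,0],[0,0,0,0],[0,0,0,0],[0,0,0,0]]' -1;  python3 go.py .645 -.0065 .13
```

```text
t: 6.65
eef_pos: [0.6407, 0.2385, 0.0398]
tool_rot: [-0.001, 0.0, 1.0, -0.001]
contact_force: [0.2, -0.7, -0.9]
gripper_width: 0.555
grasp_force: 42.4
t: 6.98
eef_pos: [0.6422, 0.239, 0.0422]
tool_rot: [0.001, 0.0, 1.0, 0.0]
contact_force: [0.3, -0.6, 0.0]
gripper_width: 1.004
grasp_force: 0.0
t 6.98 pos [0.6422 0.239  0.0422] tilt [ 0.001  0.001 -1.   ] w 1.004 F [ 0.3 -0.6  0. ] g 0.0
.645 -.0065 .13 -> [ -0.31 -24.55  -8.79] spin -0.001
```

```bash
python3 -m jog '[[0,0,-3,0],[0,0,-7,0],[0,-1,-11,0],[0,-5,-11,0],[0,-9,-11,0],[0,-13,-11,0],[0,-17,-11,0],[0,-21,-11,0],[-0.3,-24.5,-11,0],[-0.3,-24.5,-11,0],[-0.3,-24.5,-11,0],[-0.3,-24.5,-11,0]]';python3 m.py .645 -.0065 .011 .025 .027;python3 m.py .645 -.0065 .011 .025 .027; python3 go.py .645 -.0065 .011
```

```text
t: 7.98
eef_pos: [0.6446, -0.0055, 0.1518]
tool_rot: [0.0, 0.0, 1.0, 0.0]
contact_force: [0.4, 1.0, -0.8]
gripper_width: 1.001
grasp_force: 0.0
bench -0.0015 n 1105 circle [ 0.6466 -0.0072] 0.023 mean [ 0.6454 -0.0072  0.0146] bbox mid [ 0.6461 -0.0073] top [0.0147 0.0157]
bench -0.0015 n 1114 circle [ 0.6464 -0.0071] 0.023 mean [ 0.6453 -0.0073  0.0145] bbox mid [ 0.6461 -0.0072] top [0.0146 0.0158]
t 8.08 pos [ 0.6446 -0.0038  0.1515] tilt [ 0.     0.001 -1.   ] w 1.004 F [ 0.2 -0.6  0.5] g 0.0
.645 -.0065 .011 -> [-0.04 -0.29 14.05] spin 0.002
```

```bash
python3 -m jog '[[0,-0.2,4,0],[0,-0.2,8,0],[-0.2,-0.2,12,0],[-0.2,-0.25,14,0],[-0.2,-0.25,14.2,0],[-0.2,-0.25,14.2,0]]' -1 40 && python3 -m jog '[[0,0,0,0],[0,0,0,0],[0,0,0,0],[0,0,0,0],[0,0,0,0],[0,0,0,0],[0,0,0,0],[0,0,0,0]]' 1 40 && python3 -m jog '[[0,0,-1,0],[0,0,-3,0],[0,0,-7,0],[0,0,-10,0],[0,0,-13.5,0],[0,0,-13.5,0]]'; python3 held.py .015 46; python3 m.py .645 -.0065 .011 .2 .027 w4.png;python3 go.py .557 .2383 .15
```

```text
t: 8.58
eef_pos: [0.6457, -0.007, 0.0085]
tool_rot: [-0.001, -0.001, 1.0, 0.0]
contact_force: [0.5, 0.6, -0.1]
gripper_width: 1.002
grasp_force: 0.0
t: 9.25
eef_pos: [0.6479, -0.0082, 0.0121]
tool_rot: [0.002, 0.0, 1.0, 0.001]
contact_force: [-2.5, 0.5, 10.5]
gripper_width: 0.484
grasp_force: 39.1
t: 9.75
eef_pos: [0.6509, -0.0092, 0.153]
tool_rot: [0.006, 0.001, 1.0, 0.0]
contact_force: [1.5, -0.6, -0.9]
gripper_width: 0.48
grasp_force: 41.0
bench -0.0015 n 8351 circle [ 0.645  -0.0065] 0.0271 mean [ 0.6433 -0.0067  0.1588] bbox mid [ 0.6449 -0.0069] top [0.1521 0.189 ]
t 9.85 pos [ 0.6476 -0.0087  0.1472] tilt [ 0.004  0.001 -1.   ] w 0.479 F [ 0.4  0.1 -2.8] g 40.8
.557 .2383 .15 -> [ 9.08 24.69 -0.31] spin -0.001Traceback (most recent call last):
  File "held.py", line 14, in <module>
    e=np.array(e);xc=e[:,1]+np.sqrt((dia/2000)**2-e[:,0]**2)
                     ~^^^^^
IndexError: too many indices for array: array is 1-dimensional, but 2 were indexed
```

View pics/w4.png

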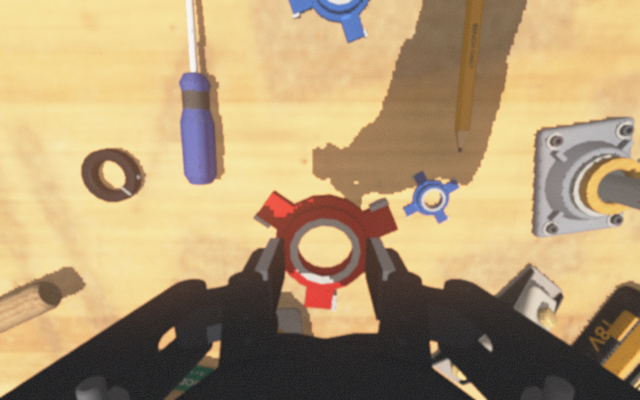

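```bash
sed -i 's/A\[:,2\]<.03);B/A[:,2]<.012);B/' held.py; python3 -m jog '[[3,1,0,0],[6,3,0,0],[8.5,6,0,0],[9,10,0,0],[9,14,0,0],[9,18,0,0],[9,22,0,0],[9,24.7,0,0],[9,24.7,0,0],[9,24.7,0,0],[9,24.7,0,0],[9,24.7,0,0]]'; python3 held.py .015 46; python3 arb.py x.png;python3 go.py .6395 .2383 .1
```

```text
t: 10.85
eef_pos: [0.5565, 0.2361, 0.1439]
tool_rot: [-0.001, 0.002, 1.0, -0.001]
contact_force: [0.2, -0.3, -0.7]
gripper_width: 0.481
grasp_force: 40.8
TCP [0.5565 0.2361 0.1439] top rel 0.0028 underside rel -0.0122 xc rel -0.0015 [-0.0016 -0.0015 -0.0013 -0.0015 -0.0017 -0.0014 -0.0013 -0.0015 -0.0016
 -0.0014 -0.0013 -0.0012 -0.0015 -0.0015 -0.001  -0.0011 -0.0018]
0.004 803 [0.6446 0.2389] 0.055 [0.6365 0.2365 0.0112] max 0.011998376833416702
0.025 799 [0.6403 0.2394] 0.0349 [0.6247 0.2395 0.0295] max 0.03977491701819674
0.04 443 [0.6391 0.2385] 0.0252 [0.6385 0.2472 0.0482] max 0.07954483417402286
0.08 132 [0.6405 0.2386] 0.012 [0.6342 0.2387 0.0855] max 0.08799532512885846
0.088 539 [0.6401 0.2382] 0.0115 [0.6375 0.2383 0.0922] max 0.097074899349126
t 10.95 pos [0.5568 0.2364 0.1443] tilt [-0.001 -0.001 -1.   ] w 0.477 F [-0.1  0.1 -0.8] g 40.8
.6395 .2383 .1 -> [-8.27  0.22  4.43] spin -0.004
```

```bash
python3 -m jog '[[-3,0,0,0],[-6,0.2,0.5,0],[-8,0.2,1,0],[-8.5,0.2,1.5,0],[-8.5,0.2,1.5,0],[-8.5,0.2,2,0],[-8.5,0.2,3,0],[-8.5,0.2,4,0],[-8.5,0.2,5,0],[-8.5,0.2,5.5,0],[-8.5,0.2,5.5,0]]';python3 arb.py w5.png;  python3 go.py .6412 .2383 .058
```

```text
t: 11.87
eef_pos: [0.6402, 0.2401, 0.0876]
tool_rot: [-0.001, 0.0, 1.0, -0.001]
contact_force: [0.3, -0.3, -1.1]
gripper_width: 0.478
grasp_force: 40.8
0.004 2440 [0.6327 0.2384] 0.057 [0.6013 0.2341 0.0109] max 0.011999386060397715
0.025 1419 [0.6367 0.2432] 0.0361 [0.6184 0.2417 0.0292] max 0.03995079060092688
0.04 1029 [0.6348 0.2396] 0.0387 [0.6253 0.2414 0.0581] max 0.07999317292500552
0.08 3988 [0.6384 0.2401] 0.0405 [0.631  0.2398 0.0823] max 0.08799413082177485
0.088 5231 [0.6342 0.24  ] 0.0341 [0.6371 0.2395 0.0909] max 0.09999638590549428
t 11.92 pos [0.6408 0.2403 0.0885] tilt [-0.002 -0.001 -1.   ] w 0.483 F [ 0.3  0.1 -1.6] g 40.8
.6412 .2383 .058 -> [-0.04 -0.19  3.05] spin -0.0
```

View pics/w5.png

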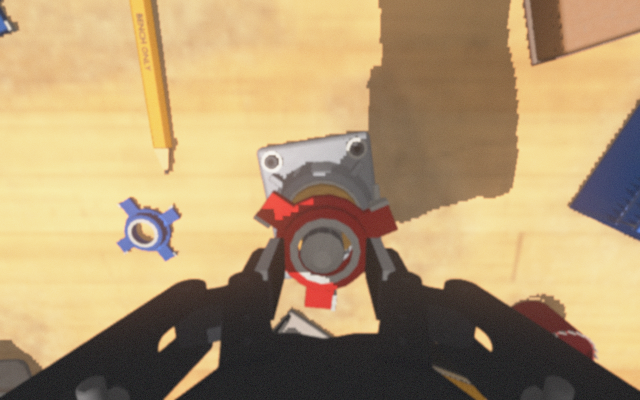

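The red cutter is on the arbor. The tip at (321,250) sits about 1 mm off-centre in the bore at (324,250), so I'll correct y slightly and lower.

```bash
python3 -m jog '[[0,-0.15,0.5,0],[0,-0.15,1.2,0],[0,-0.15,2,0],[0,-0.15,2.7,0],[0,-0.15,2.9,0],[0,-0.15,2.9,0]]' && python3 -m jog '[[0,0,0,0],[0,0,0,0],[0,0,0,0],[0,0,0,0]]' -1;  python3 go.py .457 .2475 .15
```

```text
t: 12.42
eef_pos: [0.6409, 0.2387, 0.0593]
tool_rot: [-0.001, 0.0, 1.0, -0.0]
contact_force: [0.3, -0.2, -1.1]
gripper_width: 0.475
grasp_force: 40.8
t: 12.75
eef_pos: [0.6421, 0.239, 0.0612]
tool_rot: [0.001, 0.0, 1.0, 0.0]
contact_force: [-0.6, 0.7, -0.6]
gripper_width: 0.999
grasp_force: 0.0
t 12.75 pos [0.6421 0.239  0.0612] tilt [ 0.001  0.001 -1.   ] w 0.999 F [-0.6  0.7 -0.6] g 0.0
.457 .2475 .15 -> [18.5   0.84 -8.9 ] spin -0.001
```

```bash
python3 -m jog '[[0,0,-3,0],[0,0,-6,0],[1,0,-9,0],[5,0.2,-9,0],[9,0.4,-9,0],[13,0.6,-9,0],[17,0.8,-9,0],[18.5,0.8,-9,0],[18.5,0.8,-9,0],[18.5,0.8,-9,0],[18.5,0.8,-9,0]]';python3 m.py .457 .2475 .005 .025 .034;python3 m.py .457 .2475 .005 .025 .034 ; python3 go.py .457 .2475 .001
```

```text
t: 13.67
eef_pos: [0.4583, 0.2472, 0.1512]
tool_rot: [0.001, 0.001, 1.0, 0.0]
contact_force: [0.2, 0.3, 0.4]
gripper_width: 0.997
grasp_force: 0.0
bench -0.0015 n 1720 circle [0.4587 0.2472] 0.027 mean [0.458  0.2471 0.008 ] bbox mid [0.4581 0.2471] top [0.0081 0.0094]
bench -0.0015 n 1724 circle [0.4586 0.2471] 0.027 mean [0.458  0.2472 0.0081] bbox mid [0.4582 0.2473] top [0.0082 0.0095]
t 13.77 pos [0.4584 0.2469 0.1508] tilt [ 0.001  0.    -1.   ] w 0.998 F [-0.2  0.4  0.3] g 0.0
.457 .2475 .001 -> [ 0.16  0.06 14.98] spin -0.002
```

```bash
python3 -m jog '[[0,0,4,0],[0,0,8,0],[0,0,12,0],[0,0,14,0],[0,0,14.9,0],[0,0,15,0],[0,0,15,0]]' -1 40 && python3 -m jog '[[0,0,0,0],[0,0,0,0],[0,0,0,0],[0,0,0,0],[0,0,0,0],[0,0,0,0],[0,0,0,0],[0,0,0,0]]' 1 40 && python3 -m jog '[[0,0,-1,0],[0,0,-3,0],[0,0,-7,0],[0,0,-11,0],[0,-0.5,-14.5,0],[-3,-0.8,-15,0],[-7,-0.8,-15,0],[-9.8,-0.8,-15,0],[-9.8,-0.8,-15,0],[-9.8,-0.8,-15,0],[-9.8,-0.8,-15,0]]'; python3 held.py .009 54; python3 arb.py w6.png;python3 go.py .6395 .2383 .1
```

```text
t: 14.35
eef_pos: [0.4578, 0.2469, 0.0008]
tool_rot: [0.0, 0.001, 1.0, -0.0]
contact_force: [0.8, 0.6, 0.5]
gripper_width: 0.999
grasp_force: 0.0
t: 15.02
eef_pos: [0.4577, 0.2477, 0.0023]
tool_rot: [0.001, 0.0, 1.0, 0.001]
contact_force: [-1.2, -2.1, 9.5]
gripper_width: 0.595
grasp_force: 40.0
t: 15.93
eef_pos: [0.5538, 0.2388, 0.1508]
tool_rot: [-0.0, 0.0, 1.0, -0.0]
contact_force: [-0.5, 0.7, -1.3]
gripper_width: 0.595
grasp_force: 42.2
TCP [0.5538 0.2388 0.1508] top rel 0.0062 underside rel -0.0028 xc rel 0.0011 [0.0007 0.0008 0.0011 0.001  0.0009 0.0009 0.0011 0.0012 0.0011 0.0009
 0.0009 0.0012 0.0012 0.0012 0.001  0.0014 0.0014]
0.004 378 [0.6484 0.2397] 0.0528 [0.64   0.2416 0.0112] max 0.011995975427706473
0.025 677 [0.6176 0.2383] 0.0245 [0.6146 0.2384 0.0301] max 0.03990058920603645
0.04 597 [0.6463 0.2373] 0.0338 [0.6307 0.2387 0.0537] max 0.07998748633720587
0.08 164 [0.6406 0.2385] 0.0121 [0.6341 0.2385 0.0855] max 0.08797869290792365
0.088 511 [0.6399 0.2382] 0.0116 [0.6374 0.2383 0.0921] max 0.09693824280655378
t 16.03 pos [0.5533 0.2392 0.1506] tilt [-0.001  0.    -1.   ] w 0.595 F [ 0.1  0.7 -0.4] g 42.2
.6395 .2383 .1 -> [-8.63 -0.09  5.05] spin 0.0
```

```bash
python3 -m jog '[[-3,0,0,0],[-6,0,1,0],[-8,0,2,0],[-8.5,0,3,0],[-8.5,0,3.3,0],[-8.5,0,3.3,0],[-8.5,0,3.5,0],[-8.5,0,4.5,0],[-8.5,0,5.5,0],[-8.5,0,6.2,0],[-8.5,0,6.2,0]]';  python3 go.py .6386 .2383 .063; python3 -m jog '[[0,0,0.7,0],[0,0,1.4,0],[0,0,2.1,0],[0,0,2.3,0],[0,0,2.3,0]]';  python3 go.py .6386 .2383 .063;python3 arb.py w7.png
```

```text
t: 16.95
eef_pos: [0.6379, 0.2386, 0.0863]
tool_rot: [-0.002, 0.0, 1.0, -0.001]
contact_force: [0.2, 0.1, -1.9]
gripper_width: 0.593
grasp_force: 42.2
t 16.95 pos [0.6379 0.2386 0.0863] tilt [-0.003 -0.001 -1.   ] w 0.593 F [ 0.2  0.1 -1.9] g 42.2
.6386 .2383 .063 -> [-0.08 -0.03  2.33] spin -0.0
t: 17.37
eef_pos: [0.6391, 0.2386, 0.0645]
tool_rot: [-0.001, 0.0, 1.0, -0.0]
contact_force: [0.7, -0.7, -0.9]
gripper_width: 0.594
grasp_force: 42.2
t 17.37 pos [0.6391 0.2386 0.0645] tilt [-0.002 -0.001 -1.   ] w 0.594 F [ 0.7 -0.7 -0.9] g 42.2
.6386 .2383 .063 -> [ 0.05 -0.03  0.15] spin -0.001
0.004 3077 [0.638  0.2379] 0.06 [0.6013 0.2338 0.0109] max 0.011999700534111618
0.025 1493 [0.6398 0.2435] 0.039 [0.6164 0.2401 0.0291] max 0.03986952458106327
0.04 8995 [0.64   0.2387] 0.0406 [0.6314 0.2387 0.0652] max 0.07999880239956855
0.08 1259 [0.633  0.2382] 0.0391 [0.6339 0.2384 0.0846] max 0.08799987130914341
0.088 2928 [0.6328 0.2385] 0.039 [0.6365 0.2385 0.093 ] max 0.09999144181426417
```

View pics/w7.png

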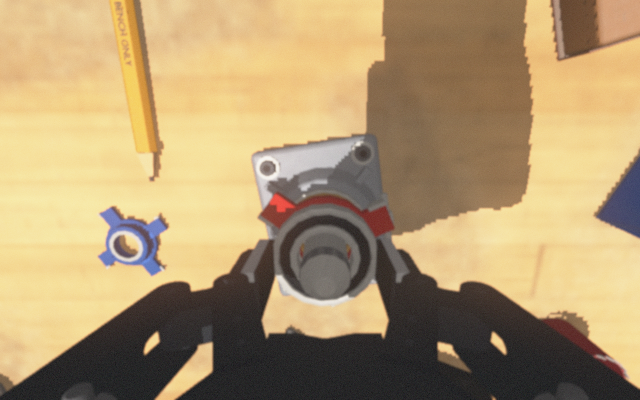

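The bearing at (325,255) is around the arbor, just above the red hub. I'll release it and go for the blue cutter.

```bash
python3 -m jog '[[0,0,0,0],[0,0,0,0],[0,0,0,0],[0,0,0,0]]' -1; python3 -m jog '[[0,0,-3,0],[0,0,-6,0],[0,-1,-9,0],[3,-4,-9,0],[5,-8,-9,0],[8,-12,-9,0],[11,-16,-9,0],[14,-20,-9,0],[16.4,-23.5,-9,0],[16.4,-23.5,-9,0],[16.4,-23.5,-9,0],[16.4,-23.5,-9,0]]';python3 m.py .4745 .003 .011 .025 .027;python3 m.py .4745 .003 .011 .025 .027 ; python3 go.py .475 .003 .008
```

```text
t: 17.75
eef_pos: [0.64, 0.239, 0.066]
tool_rot: [0.0, 0.0, 1.0, 0.0]
contact_force: [-0.5, 0.1, -0.1]
gripper_width: 0.999
grasp_force: 0.0
t: 18.75
eef_pos: [0.475, 0.0027, 0.1561]
tool_rot: [0.0, 0.002, 1.0, 0.0]
contact_force: [0.0, 1.3, 0.1]
gripper_width: 1.004
grasp_force: 0.0
bench -0.0015 n 1059 circle [0.4755 0.0029] 0.023 mean [0.4748 0.0028 0.0136] bbox mid [0.4753 0.003 ] top [0.0136 0.0148]
bench -0.0015 n 1061 circle [0.4757 0.0028] 0.023 mean [0.4747 0.0029 0.0136] bbox mid [0.4754 0.0028] top [0.0137 0.0148]
t 18.85 pos [0.4765 0.0049 0.156 ] tilt [ 0.002  0.001 -1.   ] w 1.001 F [ 0.  -0.4 -0.3] g 0.0
.475 .003 .008 -> [ 0.18 -0.2  14.8 ] spin -0.0
```

```bash
python3 -m jog '[[0,-0.1,4,0],[0,-0.1,8,0],[0,-0.1,12,0],[0,-0.1,14,0],[0,-0.1,14.7,0],[0,-0.1,14.7,0],[0,-0.1,14.7,0]]' -1 40 && python3 -m jog '[[0,0,0,0],[0,0,0,0],[0,0,0,0],[0,0,0,0],[0,0,0,0],[0,0,0,0],[0,0,0,0],[0,0,0,0]]' 1 40 && python3 -m jog '[[0,0,-1,0],[0,0,-3,0],[0,0,-7,0],[0,0,-11,0],[0,2,-14.5,0],[-1.5,6,-15,0],[-3,10,-15,0],[-4.5,14,-15,0],[-6,18,-15,0],[-7.5,22,-15,0],[-8,23.5,-15,0],[-8,23.5,-15,0],[-8,23.5,-15,0],[-8,23.5,-15,0],[-8,23.5,-15,0]]'; python3 held.py .014 46; python3 arb.py w8.png;python3 go.py .6395 .2383 .1
```

```text
t: 19.43
eef_pos: [0.4766, 0.0037, 0.009]
tool_rot: [0.0, -0.0, 1.0, 0.0]
contact_force: [0.6, 0.8, 0.5]
gripper_width: 1.0
grasp_force: 0.0
t: 20.1
eef_pos: [0.4764, 0.0032, 0.01]
tool_rot: [0.001, 0.0, 1.0, 0.0]
contact_force: [-1.7, -0.2, 11.7]
gripper_width: 0.499
grasp_force: 38.8
t: 21.35
eef_pos: [0.5554, 0.236, 0.1588]
tool_rot: [-0.0, 0.002, 1.0, -0.0]
contact_force: [0.6, -0.2, -1.5]
gripper_width: 0.487
grasp_force: 41.1
TCP [0.5554 0.236  0.1588] top rel 0.0039 underside rel -0.0101 xc rel -0.0007 [-0.0007 -0.0009 -0.001  -0.0007 -0.0005 -0.0008 -0.0009 -0.0006 -0.0007
 -0.0007 -0.0008 -0.0008 -0.0006 -0.0006 -0.0008 -0.0003 -0.0003]
0.004 332 [0.6485 0.2395] 0.0522 [0.6343 0.2359 0.0112] max 0.011993910675177855
0.025 626 [0.6397 0.2384] 0.0339 [0.615  0.2371 0.0299] max 0.03999874383766927
0.04 890 [0.6338 0.2399] 0.0343 [0.6344 0.2305 0.0601] max 0.07998500406680059
0.08 107 [0.6405 0.2377] 0.012 [0.6325 0.2331 0.0847] max 0.08798656990234585
0.088 404 [0.6399 0.2372] 0.0116 [0.6379 0.2369 0.0925] max 0.09722806366634515
t 21.45 pos [0.5556 0.2363 0.1589] tilt [-0. -0. -1.] w 0.493 F [ 1.  -0.5 -1.3] g 41.1
.6395 .2383 .1 -> [-8.39  0.23  5.89] spin -0.003
```

View pics/w8.png

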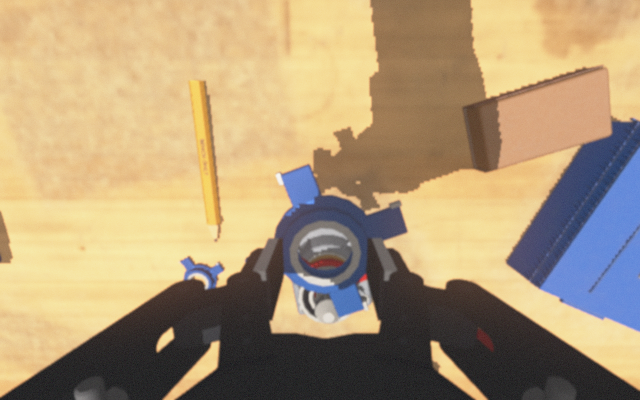

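```bash
python3 -m jog '[[-3,0,0,0],[-6,0.1,1,0],[-8,0.1,2,0],[-8.5,0.1,3,0],[-8.5,0.1,4,0],[-8.5,0.1,4,0],[-8.5,0.1,5,0],[-8.5,0.1,5.8,0],[-8.5,0.1,6.5,0],[-8.5,0.1,6.5,0]]';  python3 go.py; python3 -m jog '[[0,0,0.7,0],[0,0,1.3,0],[0,0,1.3,0],[0,0,1.3,0]]';  python3 go.py ;python3 arb.py w9.png
```

```text
t: 22.28
eef_pos: [0.639, 0.2388, 0.0918]
tool_rot: [-0.001, 0.0, 1.0, -0.0]
contact_force: [-1.7, -0.2, -1.7]
gripper_width: 0.489
grasp_force: 41.1
t 22.28 pos [0.639  0.2388 0.0918] tilt [-0.003 -0.001 -1.   ] w 0.489 F [-1.7 -0.2 -1.7] g 41.1
t: 22.62
eef_pos: [0.6404, 0.2388, 0.0801]
tool_rot: [-0.0, 0.0, 1.0, -0.0]
contact_force: [0.1, -0.3, 0.3]
gripper_width: 0.496
grasp_force: 41.1
t 22.62 pos [0.6404 0.2388 0.0801] tilt [-0.001 -0.    -1.   ] w 0.496 F [ 0.1 -0.3  0.3] g 41.1
0.004 2562 [0.6322 0.2379] 0.0563 [0.601  0.2339 0.0108] max 0.011999631711364617
0.025 798 [0.6368 0.2432] 0.0387 [0.6156 0.247  0.0288] max 0.0398751400484669
0.04 6103 [0.6394 0.239 ] 0.0464 [0.6268 0.2432 0.0692] max 0.07998671134285615
0.08 4195 [0.6343 0.2388] 0.028 [0.6368 0.2386 0.0836] max 0.08799939447954613
0.088 2264 [0.6343 0.2386] 0.0349 [0.6371 0.2384 0.0929] max 0.09998877399387372
```

View pics/w9.png

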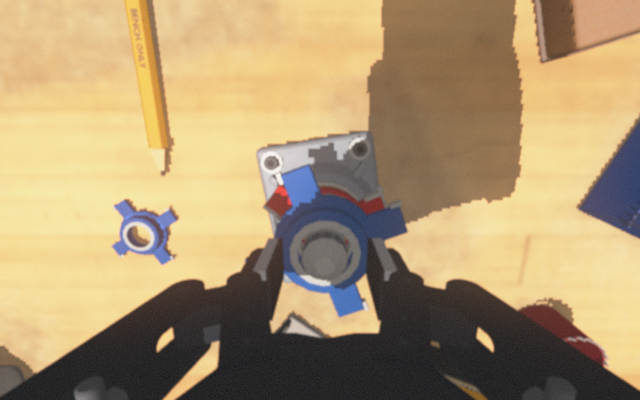

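The blue cutter is on the arbor, with bore and tip both near (325,255). I'll release it and go to the collar.

```bash
python3 -m jog '[[0,0,0,0],[0,0,0,0],[0,0,0,0],[0,0,0,0]]' -1; python3 -m jog '[[0,0,-3,0],[0,0,-6,0],[0,-2,-7.5,0],[0.3,-6,-7.5,0],[0.4,-10,-7.5,0],[0.5,-14,-7.5,0],[0.6,-18,-7.5,0],[0.7,-22,-7.5,0],[0.8,-26,-7.5,0],[0.8,-30,-7.5,0],[0.8,-34,-7.5,0],[0.8,-38,-7.5,0],[0.8,-42,-7.5,0],[0.8,-45.2,-7.5,0],[0.8,-45.2,-7.5,0],[0.8,-45.2,-7.5,0],[0.8,-45.2,-7.5,0]]';python3 m.py .632 -.214 .006 .025 .034;python3 m.py .632 -.214 .006 .025 .034 ; python3 go.py .632 -.214 .002
```

```text
t: 23.0
eef_pos: [0.6409, 0.2389, 0.081]
tool_rot: [0.0, 0.0, 1.0, 0.0]
contact_force: [0.6, -0.2, 0.9]
gripper_width: 0.998
grasp_force: 0.0
t: 24.42
eef_pos: [0.6324, -0.2125, 0.1555]
tool_rot: [0.0, 0.0, 1.0, 0.0]
contact_force: [0.5, 0.5, 0.1]
gripper_width: 0.999
grasp_force: 0.0
bench -0.0015 n 1467 circle [ 0.6357 -0.2147] 0.0266 mean [ 0.6352 -0.2154  0.0102] bbox mid [ 0.6355 -0.2153] top [0.0105 0.0117]
bench -0.0015 n 1471 circle [ 0.6365 -0.2148] 0.027 mean [ 0.6352 -0.2154  0.0102] bbox mid [ 0.6354 -0.2154] top [0.0104 0.0116]
t 24.52 pos [ 0.6328 -0.2109  0.1554] tilt [ 0.     0.001 -1.   ] w 1.003 F [ 0.7  0.9 -0.1] g 0.0
.632 -.214 .002 -> [ 0.08 -0.33 15.34] spin 0.002
```

```bash
python3 -m jog '[[0,-0.3,4,0],[-0.3,-0.3,8,0],[-0.3,-0.3,12,0],[-0.3,-0.3,14,0],[-0.3,-0.3,15.2,0],[-0.3,-0.3,15.3,0],[-0.3,-0.3,15.3,0]]' -1 40 && python3 -m jog '[[0,0,0,0],[0,0,0,0],[0,0,0,0],[0,0,0,0],[0,0,0,0],[0,0,0,0],[0,0,0,0],[0,0,0,0]]' 1 40 && python3 -m jog '[[0,0,-1,0],[0,0,-3,0],[0,0,-7,0],[0,0,-11,0],[0,2,-14.5,0],[1.5,6,-15,0],[3,10,-15,0],[4.5,14,-15,0],[6,18,-15,0],[7.5,22,-15,0],[8,26,-15,0],[8,30,-15,0],[8,34,-15,0],[8.1,38,-15,0],[8.1,42,-15,0],[8.1,45.2,-15,0],[8.1,45.2,-15,0],[8.1,45.2,-15,0],[8.1,45.2,-15,0],[8.1,45.2,-15,0]]'; python3 held.py .011 52; python3 arb.py w10.png;python3 go.py .6395 .2383 .1
```

```text
t: 25.1
eef_pos: [0.6359, -0.2153, 0.0029]
tool_rot: [0.0, -0.0, 1.0, 0.0]
contact_force: [-0.5, 0.1, 0.7]
gripper_width: 1.002
grasp_force: 0.0
t: 25.77
eef_pos: [0.6366, -0.2165, 0.0051]
tool_rot: [0.002, 0.001, 1.0, -0.0]
contact_force: [-2.0, 1.0, 9.9]
gripper_width: 0.572
grasp_force: 39.6
t: 27.43
eef_pos: [0.555, 0.2339, 0.153]
tool_rot: [0.0, 0.002, 1.0, -0.0]
contact_force: [0.0, -0.7, -0.9]
gripper_width: 0.567
grasp_force: 41.6
TCP [0.555  0.2339 0.153 ] top rel 0.0058 underside rel -0.0052 xc rel -0.0006 [-0.0003 -0.0009 -0.001  -0.0008 -0.0005 -0.0005 -0.0006 -0.0008 -0.0003
 -0.0004 -0.0006 -0.0009 -0.0007 -0.0003 -0.0002 -0.0009 -0.0002]
0.004 391 [0.6435 0.242 ] 0.0535 [0.6081 0.2273 0.0112] max 0.01198578989123561
0.025 525 [0.6293 0.2453] 0.0354 [0.6137 0.2389 0.0293] max 0.039932554300547485
0.04 1571 [0.639  0.2354] 0.0439 [0.6311 0.2354 0.0697] max 0.07992416385983908
0.08 1065 [0.6399 0.2385] 0.0231 [0.6421 0.2391 0.0823] max 0.08799727274905797
0.088 504 [0.6397 0.2383] 0.0114 [0.6376 0.2382 0.0921] max 0.09697657613212299
t 27.53 pos [0.5551 0.2341 0.1529] tilt [ 0. -0. -1.] w 0.571 F [ 0.1 -0.8 -1.3] g 41.6
.6395 .2383 .1 -> [-8.44  0.46  5.29] spin -0.004
```

View pics/w10.png

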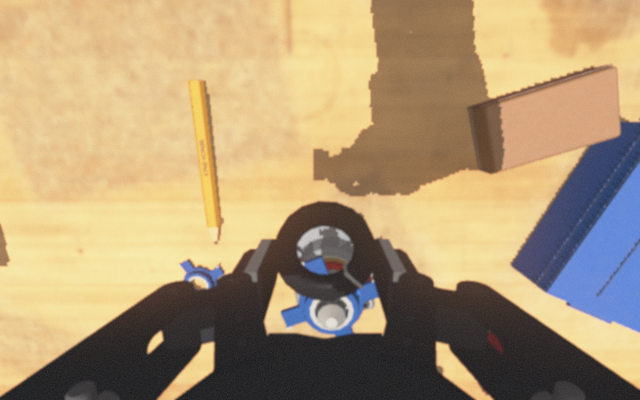

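The collar is held at (325,245), with the arbor tip (333,315) about 4 mm to the +y side and the blue cutter lying flat beneath it.

```bash
python3 -m jog '[[-3,0.2,0,0],[-6,0.4,1,0],[-8,0.4,2,0],[-8.5,0.4,3,0],[-8.5,0.4,4,0],[-8.5,0.4,4,0],[-8.5,0.4,5,0],[-8.5,0.4,5.8,0],[-8.5,0.4,6.2,0],[-8.5,0.4,6.2,0],[-8.5,0.4,6.2,0]]';  python3 go.py .6398 .2383 .0875;python3 arb.py w11.png
```

```text
t: 28.45
eef_pos: [0.6393, 0.24, 0.0906]
tool_rot: [-0.0, 0.0, 1.0, 0.0]
contact_force: [0.8, 0.4, -0.4]
gripper_width: 0.563
grasp_force: 41.6
t 28.45 pos [0.6393 0.24   0.0906] tilt [-0.  0. -1.] w 0.563 F [ 0.8  0.4 -0.4] g 41.6
.6398 .2383 .0875 -> [-0.05 -0.17  0.31] spin -0.001
0.004 2345 [0.6317 0.2383] 0.0564 [0.6018 0.2339 0.0109] max 0.011998406559086933
0.025 725 [0.6374 0.2426] 0.0383 [0.6158 0.2465 0.0289] max 0.0395591929707555
0.04 4141 [0.6401 0.2387] 0.0464 [0.6225 0.2428 0.0664] max 0.07999678760292994
0.08 724 [0.633  0.2388] 0.0236 [0.638  0.2412 0.0842] max 0.0879987438131922
0.088 7148 [0.6329 0.2398] 0.0359 [0.6371 0.2396 0.0947] max 0.09999766587794678
```

View pics/w11.png

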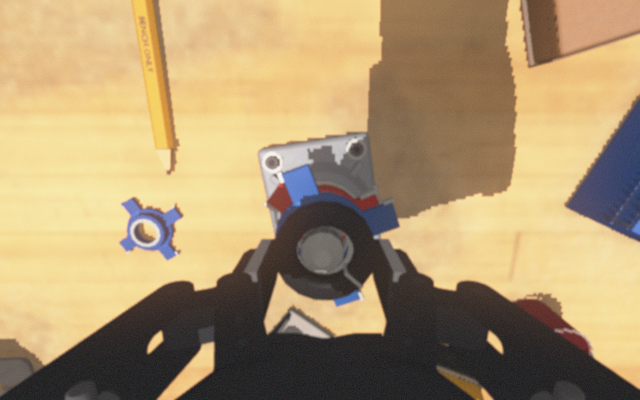

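The tip at (322,250) is inside the collar bore at (325,250). I'll shift y by −1.5 mm, lower it the last 3 mm, release and retreat.

```bash
python3 -m jog '[[0,-0.15,0.1,0],[0,-0.15,0.3,0],[0,-0.15,0.3,0],[0,-0.15,0.3,0]]' ; python3 -m jog '[[0,0,0,0],[0,0,0,0],[0,0,0,0],[0,0,0,0]]' -1; python3 -m jog '[[0,0,-2,0],[0,0,-5,0],[2,0,-8,0],[5,0,-9,0],[8,0,-9,0],[10,0,-9,0],[10,0,-9,0],[10,0,-9,0]]'; python3 - <<'E'
from h import *
d=cam('wrist');A=pts(d)
B=A.reshape(-1,3);r=np.hypot(B[:,0]-.639,B[:,1]-.2385)
C=B[(r>.0165)&(r<.024)&(B[:,2]>.075)];print('collar top',len(C),np.round(np.percentile(C[:,2],[5,50,95]),4))
if len(C)>20:
    G=np.c_[C[:,:2]-C[:,:2].mean(0),np.ones(len(C))];print('plane',np.linalg.lstsq(G,C[:,2],rcond=None)[0])
s=cam('scene')['pixels'][170:320,120:320];w=d['pixels'][180:380,220:440]
a=cv2.resize(s,(780,585));cv2.imwrite('pics/fin_s.png',cv2.cvtColor(a,cv2.COLOR_RGB2BGR))
E
```

```text
t: 28.83
eef_pos: [0.6396, 0.2383, 0.0875]
tool_rot: [-0.0, 0.0, 1.0, 0.0]
contact_force: [0.1, 0.6, -0.7]
gripper_width: 0.573
grasp_force: 41.6
t: 29.17
eef_pos: [0.6398, 0.2384, 0.0877]
tool_rot: [0.0, 0.0, 1.0, 0.0]
contact_force: [-0.1, 0.2, 0.3]
gripper_width: 1.0
grasp_force: 0.0
t: 29.83
eef_pos: [0.539, 0.2389, 0.178]
tool_rot: [0.0, -0.0, 1.0, 0.0]
contact_force: [0.8, -1.0, 0.2]
gripper_width: 1.002
grasp_force: 0.0
collar top 1036 [0.0916 0.0926 0.0936]
plane [ 0.02111607 -0.00201956  0.09242832]
```

View pics/fin_s.png

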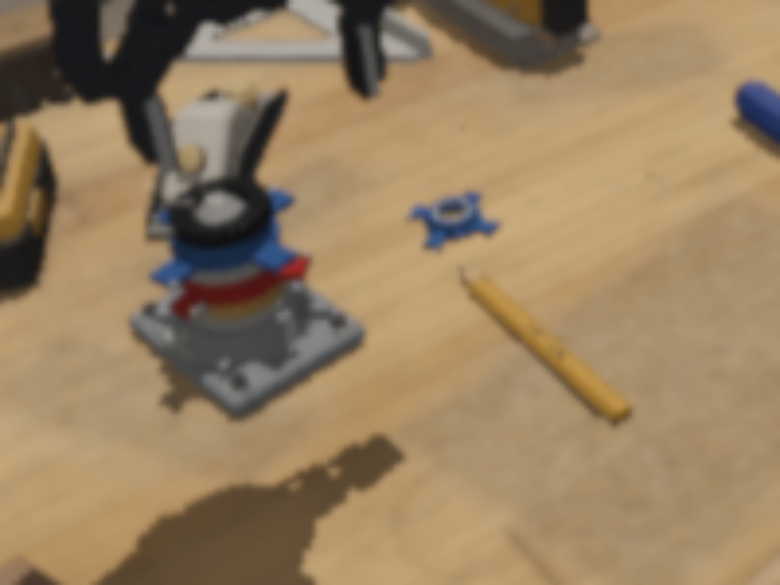

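The stack sits level at crop (220,240), with its top at 92.5 mm (93 mm expected; the bench reads −1.5 mm in this camera). The order is brass, red, bearing, blue, black, and the gripper is clear of it.

```bash
python3 -c "
from station import bot
print(bot.hand_in())"
```

```text
the job is handed in; nothing more can be done
None
```

The job is handed in at about 30 s: spacer, red cutter, bearing, blue slot cutter and collar are stacked on the arbor in that order, with the collar top measuring level at about 93 mm, and I did not touch the pencil, screwdriver or hex key.

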